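Flip the stock tags of the cup crates

ROBOT

A 6-joint arm with a two-finger parallel gripper is mounted at the origin on the work surface. World frame = base frame: x ahead of the robot, y to its left, z up, the work surface at z = 0. Lengths are in mm, angles in rad, forces in N, time in s.
With the tool pointing down it reaches from about 400 to 825 mm from the base axis. Payload 7 kg.
Tool frame: the origin (TCP) lies midway between the tips of the shut fingers; the grasp point (between the pads) lies 19 mm behind it (grasp_offset is the distance from the TCP to the grasp point, in mm); z points along the fingers, y is the line along which they close (so a half turn about z gives the same grasp; the last joint's range is limited). The gripper opens to 88 mm and grips with 3 to 60 N. Pads are 19 mm wide; open, the fingers measure 130 mm over their backs; the gripper's body (78 mm by 193 mm) begins 47 mm behind the grasp point.
Start: joints at [0.288, 0.359, 0.012, 0, -1.224, -0.288], TCP at [674.978, -0.019, 226.561] pointing down, gripper open.
Joint ranges: [-3.07, 3.07], [-1.43, 2.12], [-1.02, 1.25], [-3.03, 1.67], [-3.05, -0], [-3.03, 3.03]. Speed limits (rad/s): [2.39, 2.39, 3.01, 3.14, 3.14, 3.14].

INTERFACE

Orientations are given as a unit quaternion [x, y, z, w].
In Python, from station import move_pose, move_linear, goto_joints, set_gripper, dwell, ik, sense, capture, PlanningError, hand_in, trace, landmark_of, grasp_offset gives the robot as it stands. Calls block until the motion is done:
- move_pose(position, orientation): joint-space move of the TCP to a pose.
- move_linear(position, attitude=None, feed=150, force_limit=None): straight line of the TCP; attitude=None keeps the orientation; feed is the mean speed in mm/s. With force_limit (N) it stops when the force on the tool has changed by that much, and returns True; else False.
- goto_joints(angles): joint-space move.
- set_gripper(opening, grip_force=None): finger opening in mm; grip_force is the grip in N (None keeps the last); returns when the fingers have stopped.
- dwell(seconds).
- ik(position, orientation): joint angles nearest the present ones, or None.
- sense(): the state.
- capture(name): name is "scene" or "side" or "wrist"; returns a dict with "color" (384x512x3 uint8, blue, green, red), "K" (3x3 intrinsics, pixels), "R" (3x3) and "t" (3): a world point X has camera coordinates R X + t. Camera axes: x right, y down, z forward; pixel columns grow to the right and rows downward; lengths in mm; the calibration is good to about 2 mm. A picture is of the moment at which its call begins. There is no depth.
A pose or a line that the arm cannot do raises PlanningError and nothing moves.
- hand_in(): hands the job in; it is judged then, once.
Trained networks look in the newest picture that a camera, given by its name, has taken for a name from the list of things; names that differ only in an ending like _2 or _b are one class to them, and where a whole thing is asked for, a point or a joint stands for the part that bears it (a point fixed in the world has none). Each returns a list of dicts, best first, with "confidence" (0 to 1); they miss things now and then, are a little off and sometimes report something else, mostly with a low value. They report only what shows in the picture. A call takes as long as a camera call.
- trace(camera, thing): "mask" (384x512 bool, what is visible of it).
- landmark_of(camera, thing): "centre" ([x, y, z] in mm, in world coordinates, good to about 4 mm: a listed point, or the origin of a listed thing).
The state is a dict: "time": time; "joint_positions": joint angles; "qd": joint speeds; "effort": joint torques, N m; "tcp_pos": TCP position; "tool_rot": TCP orientation; "force": force on the tool from outside, world axes, zero at the start; "moment": the same for the moment, N m; "width": finger opening in mm; "grasp_force": force on a finger pad.
Only numpy, scipy, OpenCV 4.12 (cv2) and the standard library are available. Lean on these libraries where they do the work, as an engineer would, in place of code of your own. Each camera call takes 0.05 s, during which the arm holds its last target. There are 200 camera calls.

TASK

On the ware board each crate of cups has a hinged tag on a post in front of it, read from the side of the bench opposite the robot. With a fingertip, push over the tags that are wrong, all the way to their other stop, so that only the crates with a cup in all four places show the round disc to that side and the crate that is not full shows the bar. Only push the tags: pick nothing up, and leave the crates, brush jar, squeeze bottle and dish where they stand.

Things in the scene. Friction and masses are not known exactly. Their poses are not given: they have to be found in the camera images.
- board: Fixed plywood ware board on the bench, 240 x 460 x 14 mm, with three crates in a row and, along its edge away from the robot, three tag posts in a row 150 mm apart. Origin: on its underside, below the middle of the row of posts; its +x points away from the robot to the reading side (turned by up to about 10 degrees), its y runs along the row of posts. It covers x from -185 to +55 mm.
- post_a (a point): Foot of the fixed steel post of tag a, 14 mm above the bench, on the tag's vertical hinge axis. Post 8 mm thick (foot 22 mm across, 6 mm high), ending 58 mm above its foot. Axes as the board's. Any post may stand at any of the three places; it belongs to the nearest crate, directly behind it, centre about 120 mm towards the robot.
- tag_a (a joint): Angle about its post, rad, stops at -1.05 and 1.05. 0: leaf points along the board's +x; positive: turned counter-clockwise from above, towards the board's +y. Near the positive stop the reading side sees the face with the round dark disc; near the negative stop the face with the dark bar. It turns easily (under 1 N at the tip) and stays where it is left.
- tip_a (a point): Middle of the free upright edge of tag a's leaf, a white painted plate 4 mm thick, reaching 75 mm out from the post axis, its lower edge 10 mm and its upper edge 58 mm above the post's foot. Its x axis points along the leaf away from the post.
- post_b (a point): Foot of the fixed steel post of tag b, 14 mm above the bench, on the tag's vertical hinge axis. Post 8 mm thick (foot 22 mm across, 6 mm high), ending 58 mm above its foot. Axes as the board's. Any post may stand at any of the three places; it belongs to the nearest crate, directly behind it, centre about 120 mm towards the robot.
- tag_b (a joint): Angle about its post, rad, stops at -1.05 and 1.05. 0: leaf points along the board's +x; positive: turned counter-clockwise from above, towards the board's +y. Near the positive stop the reading side sees the face with the round dark disc; near the negative stop the face with the dark bar. It turns easily (under 1 N at the tip) and stays where it is left.
- tip_b (a point): Middle of the free upright edge of tag b's leaf, a white painted plate 4 mm thick, reaching 75 mm out from the post axis, its lower edge 10 mm and its upper edge 58 mm above the post's foot. Its x axis points along the leaf away from the post.
- post_c (a point): Foot of the fixed steel post of tag c, 14 mm above the bench, on the tag's vertical hinge axis. Post 8 mm thick (foot 22 mm across, 6 mm high), ending 58 mm above its foot. Axes as the board's. Any post may stand at any of the three places; it belongs to the nearest crate, directly behind it, centre about 120 mm towards the robot.
- tag_c (a joint): Angle about its post, rad, stops at -1.05 and 1.05. 0: leaf points along the board's +x; positive: turned counter-clockwise from above, towards the board's +y. Near the positive stop the reading side sees the face with the round dark disc; near the negative stop the face with the dark bar. It turns easily (under 1 N at the tip) and stays where it is left.
- tip_c (a point): Middle of the free upright edge of tag c's leaf, a white painted plate 4 mm thick, reaching 75 mm out from the post axis, its lower edge 10 mm and its upper edge 58 mm above the post's foot. Its x axis points along the leaf away from the post.
- crate_a: Loose open wooden crate, 110 x 110 mm, walls 32 mm high, divided into 2 x 2 places. FULL: a white cup in each of its four places. Cups 45 mm across, rims 60 mm above the crate's underside. Origin: centre of its underside, 120 mm from its post, so 60 mm lie free between crate and post. Any crate may stand at any of the three places. Not to be disturbed.
- crate_b: Loose open wooden crate, 110 x 110 mm, walls 32 mm high, divided into 2 x 2 places. FULL: a white cup in each of its four places. Cups 45 mm across, rims 60 mm above the crate's underside. Origin: centre of its underside, 120 mm from its post, so 60 mm lie free between crate and post. Any crate may stand at any of the three places. Not to be disturbed.
- crate_c: Loose open wooden crate, 110 x 110 mm, walls 32 mm high, divided into 2 x 2 places. NOT full: one cup, three empty places. Cups 45 mm across, rims 60 mm above the crate's underside. Origin: centre of its underside, 120 mm from its post, so 60 mm lie free between crate and post. Any crate may stand at any of the three places. Not to be disturbed.
- brush_jar: Bystander: loose white jar 68 mm across, 90 mm high, with brushes that reach 180 mm up. On the bench beyond the board's +y end. Origin: centre of its underside.
- squeeze_bottle: Bystander: loose white squeeze bottle 52 mm across, 140 mm high with its nozzle. On the bench beyond the board's -y end. Origin: centre of its underside.
- glaze_dish: Bystander: loose terracotta dish 70 mm across, 24 mm high, on the bench beyond the posts, away from the robot. Origin: centre of its underside.

How it is judged (in metres and radians):
At the end, for the whole second after the job is handed in: The tag in front of each of the two full crates is turned to the disc side (beyond +0.75 rad) and the tag in front of the crate that is not full to the bar side (beyond -0.75 rad), all three at rest; crates and bystanders within 20 mm of their places and upright ((((horizontal distance between post_a and crate_a below 0.155 m or horizontal distance between post_a and crate_b below 0.155 m) and value of joint tag_a above 0.75 rad) or (horizontal distance between post_a and crate_c below 0.155 m and value of joint tag_a below -0.75 rad)) and velocity of joint tag_a between -0.1 and 0.1 rad/s and (((horizontal distance between post_b and crate_a below 0.155 m or horizontal distance between post_b and crate_b below 0.155 m) and value of joint tag_b above 0.75 rad) or (horizontal distance between post_b and crate_c below 0.155 m and value of joint tag_b below -0.75 rad)) and velocity of joint tag_b between -0.1 and 0.1 rad/s and (((horizontal distance between post_c and crate_a below 0.155 m or horizontal distance between post_c and crate_b below 0.155 m) and value of joint tag_c above 0.75 rad) or (horizontal distance between post_c and crate_c below 0.155 m and value of joint tag_c below -0.75 rad)) and velocity of joint tag_c between -0.1 and 0.1 rad/s); the robot touches nothing.
It fails at once if a crate is pushed, lifted or carried more than 20 mm from its place (distance of any of crate_a, crate_b, crate_c from where it was at the start of the episode above 0.02 m).
It fails at once if a crate is tipped by more than 0.35 rad (angle between any of crate_a, crate_b, crate_c's own z axis and vertical above 0.35 rad).
It fails at once if a bystander is pushed, lifted or carried more than 20 mm from its place (distance of any of brush_jar, squeeze_bottle, glaze_dish from where it was at the start of the episode above 0.02 m).
It fails at once if a bystander is tipped by more than 0.35 rad (angle between any of brush_jar, squeeze_bottle, glaze_dish's own z axis and vertical above 0.35 rad).
It also fails if it takes over 72 s, if anything falls off the work surface, if the arm or the gripper's body presses on something with over 40 N, if the wrist force passes 120 N, or if a joint passes its speed limit or range.

## Working session

There is one attempt and no reset: what is moved stays moved. The work goes in short steps, each a Python script; the robot and the scene stay as the last script left them, time stands still between calls to the robot, and variables do not carry over. Pictures are saved under pics/ and viewed, at most 10 in all, crops included, and the job is handed in when it is done.

```bash
mkdir -p pics; python3 - <<'E'
from station import *
import cv2, numpy as np
for c in ["scene","side"]:
    d=capture(c); cv2.imwrite(f"pics/{c}0.png",d["color"])
    print(c,"campos",(-d["R"].T@d["t"]).round())
    for n in ["board","post_a","tip_a","crate_a","crate_c","brush_jar","squeeze_bottle","glaze_dish"]:
        print(n,[(round(float(r["confidence"]),2),np.round(r["centre"]).tolist()) for r in landmark_of(c,n)])
print(sense()["time"],sense()["tool_rot"])
E
```

```text
scene campos [1533.  103.  671.]
board [(0.62, [585.0, -27.0, -0.0]), (0.32, [625.0, -233.0, 48.0])]
post_a [(0.96, [584.0, -24.0, 12.0]), (0.65, [583.0, 124.0, 14.0]), (0.57, [586.0, -170.0, 11.0]), (0.23, [619.0, 188.0, 51.0])]
tip_a [(0.89, [618.0, 190.0, 48.0]), (0.88, [629.0, -236.0, 46.0]), (0.87, [634.0, -82.0, 51.0])]
crate_a [(0.95, [466.0, -31.0, 15.0]), (0.92, [467.0, -178.0, 15.0]), (0.64, [458.0, 126.0, 16.0])]
crate_c [(0.95, [466.0, -31.0, 15.0]), (0.92, [467.0, -178.0, 15.0]), (0.64, [458.0, 126.0, 16.0])]
brush_jar [(0.78, [520.0, 304.0, 0.0]), (0.67, [631.0, -82.0, 51.0]), (0.3, [581.0, 125.0, 12.0])]
squeeze_bottle [(0.87, [599.0, -363.0, -1.0]), (0.54, [580.0, 127.0, 16.0])]
glaze_dish []
side campos [ 323.  936. 1016.]
board [(0.95, [583.0, -25.0, -1.0]), (0.17, [629.0, -239.0, 47.0])]
post_a [(0.68, [583.0, -24.0, 17.0]), (0.53, [582.0, 130.0, 15.0]), (0.44, [467.0, -28.0, 13.0])]
tip_a [(0.73, [629.0, -79.0, 48.0]), (0.64, [619.0, 192.0, 46.0]), (0.57, [626.0, -238.0, 50.0])]
crate_a [(0.96, [465.0, -30.0, 13.0]), (0.96, [469.0, -173.0, 14.0]), (0.68, [462.0, 125.0, 12.0])]
crate_c [(0.96, [465.0, -30.0, 13.0]), (0.96, [469.0, -173.0, 14.0]), (0.68, [462.0, 125.0, 12.0])]
brush_jar [(0.68, [517.0, 305.0, -1.0])]
squeeze_bottle [(0.61, [600.0, -359.0, 0.0]), (0.2, [617.0, 190.0, 49.0]), (0.19, [518.0, 309.0, -0.0])]
glaze_dish [(0.54, [752.0, 88.0, -1.0])]
0.9 [ 7.07108208e-01 -7.07105354e-01  1.02041635e-05 -9.81624856e-06]
```

View pics/scene0.png

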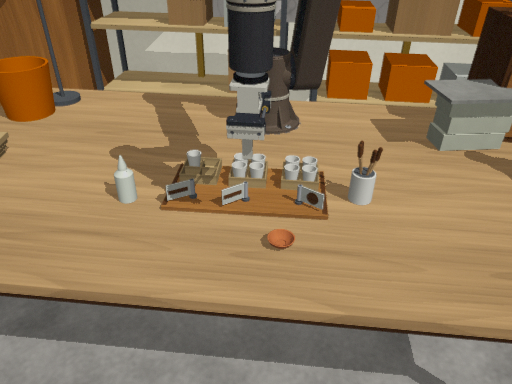

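View pics/side0.png

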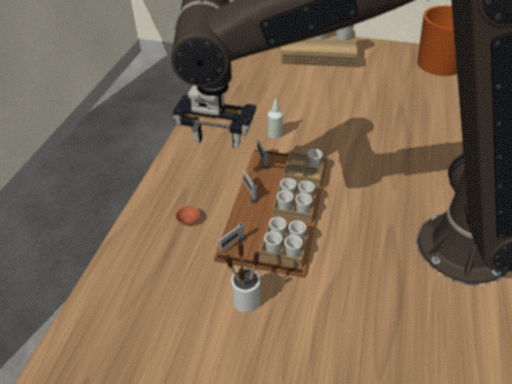

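The scene view (reading side, +y to the right) shows the one-cup crate on the left with its bar at px (180,190), which is correct. The full middle crate shows a bar at (234,194), which is wrong. The full right crate shows a disc at (311,198), which is correct. So I'll push only the middle tag.

```bash
python3 - <<'E'
from station import *
import cv2, numpy as np
post=np.array([584.,-24.5]); q=sense()["tool_rot"]; Z=42
def P(a,gap,r=55):   # TCP behind leaf at world angle a; shut fingers 42 (x) by 19 (y)
    u=np.array([np.cos(a),np.sin(a)]); n=np.array([-u[1],u[0]])
    return post+r*u-(21*abs(n[0])+9.5*abs(n[1])+2+gap)*n
set_gripper(0)
s=P(-1.05,15); print(s)
move_pose([*s,160],q); move_linear([*s,Z],feed=100,force_limit=15)
for a in np.arange(-0.95,1.16,0.15):
    if move_linear([*P(a,0),Z],feed=70,force_limit=8): print("contact at",a,sense()["tcp_pos"],sense()["force"]); break
move_linear([*P(a,25),Z],feed=80); move_linear([*P(a,25),200],feed=150)
set_gripper(0)
print(sense()["time"])
for c in ["scene","side"]:
    d=capture(c); print([(round(float(r["confidence"]),2),np.round(r["centre"]).tolist()) for r in landmark_of(c,"tip_a")],[np.round(r["centre"]).tolist() for r in landmark_of(c,"crate_a")])
    if c=="scene": cv2.imwrite("pics/s1.png",cv2.resize(d["color"][130:260,90:400],None,fx=2.5,fy=2.5,interpolation=cv2.INTER_CUBIC))
E
```

```text
[576.71908421 -92.08266457]
contact at 1.1500000000000006 [630.07364922  14.85703009  42.18974487] [ 2.94518519 -5.20980201 -0.542679  ]
10.475
[(0.98, [620.0, 190.0, 49.0]), (0.77, [621.0, -236.0, 47.0]), (0.71, [621.0, 42.0, 51.0])] [[471.0, -178.0, 15.0], [467.0, -29.0, 16.0], [458.0, 124.0, 17.0]]
[(0.68, [620.0, 46.0, 48.0]), (0.59, [628.0, -239.0, 49.0]), (0.37, [580.0, 128.0, 15.0])] [[464.0, 126.0, 12.0], [467.0, -174.0, 13.0], [466.0, -27.0, 12.0]]
```

View pics/s1.png

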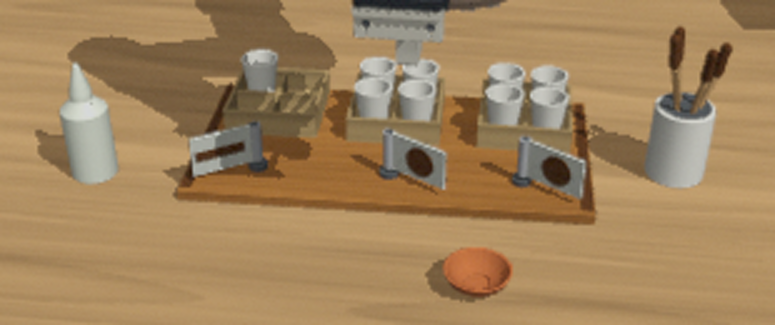

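The crop shows the middle tag now with its disc at (420,163), the right tag with its disc at (555,172), and the left tag with its bar at (220,151). The crates and bystanders have not moved and the arm is clear.

```bash
python3 -c "
from station import *
print(hand_in())"
```

```text
the job is handed in; nothing more can be done
None
```

I pushed the middle tag over to its disc stop and handed the job in; the last picture shows discs at both full crates, the bar at the one-cup crate, and nothing else moved, but no verdict came back.

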